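Bring the hanging magnifier over the specimen and leave it still

TASK

Take the hanging ring magnifier by its red swivel grip, bring it along its overhead track over the tan eight-sided specimen, and let go so that it hangs there on its own, centred over the specimen, neither swinging nor drifting off, for at least 5 seconds before you finish. The carriage rolls almost without friction, so take out all swing and drift before you let go (catch it again if it wanders); handle it only by the red grip, never rush it or let it swing hard, and leave the specimen, the blue reference dish, the bottle and the cup where they are.

Things in the scene. Friction and masses are not known exactly. Their poses are not given: they have to be found in the camera images.
- track: Fixed overhead track: two rails 1.03 m up, on posts. Origin on the table below the middle; y runs along the track, x across it (away from the robot). Turned up to 0.12 rad. A grey carriage rolls along y, stops at -0.42 and +0.46; it carries the pivot, 1.00 m above the table. Carriage mass 1.0 kg (up to 15 % off), drag only 0.12 N per m/s: it coasts for about ten seconds.
- magnifier: White lamp ring, 148 mm outside diameter, 22 mm thick, around a clear lens, on a black yoke and a 10 mm rod rising above its centre. Origin = lens centre, 0.87 m below the pivot, 0.13 m above the table when plumb. Only swings in the track's y-z plane, cannot yaw; roll = swing angle, 0 when plumb, positive when the lens is displaced to the track's +y. Hanging mass 0.65 kg (up to 25 % off).
- rod_mark (a point): Yellow band on the rod, 350 mm above the lens centre and 0.52 m below the pivot on the carriage. While the grip is held still, the carriage rolls to and fro above it with a period of about 2.2 s (nominal); let go, the magnifier swings with a period of about 1.5 s (lens amplitude = 0.87 m per rad). Centre of mass of all that hangs: about 0.85 m below the pivot. Swing damping 0.006 N m s/rad.
- grip: Red round sleeve, 20 mm diameter, 60 mm long between 30 mm collars, along the track's x axis; origin = its centre, 145 mm on the track's -x (robot) side of the lens centre and 70 mm above it (0.20 m above the table). It spins freely about its length: a grasp passes on force but cannot stop the rod tilting. Pinch from above, closing along the track's y. Its roll means nothing.
- specimen: Tan eight-sided specimen slab, 86 mm across, 12 mm thick, on a clear round dish 72 mm in diameter; 38 mm high in all, 0.3 kg, standing loose on the light pad below the path of the lens. Origin = centre of the underside. This is the target.
- reference: White round dish 72 mm in diameter with a blue disc of 60 mm on it, 38 mm high, loose on the light pad below the path of the lens. Not the target; leave it. Origin = centre of the underside.
- pad: Flat white light pad with a black edge, 340 x 680 x 8 mm, fixed, lying along the track; origin = centre of the underside.
- bottle: Small amber bottle, 38 mm diameter, 85 mm high, loose, at the far edge of the light pad; leave it. Origin = centre of the underside.
- cup: Small black cup, 44 mm diameter, 35 mm high, loose, at the far edge of the light pad; leave it. Origin = centre of the underside.
Not all that is in view belongs to the job. What is meant by the specimen is not green or turquoise, and is the smaller of those in its own colour.

How it is judged:
By the outcome, as a careful person would: the job done as asked, in the order asked, and still so for the second after the job is handed in, with the robot touching nothing.
It also fails if it takes over 61 s, if anything falls off the work surface, if the arm or the gripper's body presses on something with over 40 N, if the wrist force passes 120 N, or if a joint passes its speed limit or range.

ROBOT

A 6-joint arm with a two-finger parallel gripper is mounted at the origin on the work surface. World frame = base frame: x ahead of the robot, y to its left, z up, the work surface at z = 0. Lengths are in mm, angles in degrees, forces in N, time in s.
With the tool pointing down it reaches from about 300 to 850 mm from the base axis. Payload 4.2 kg.
Tool frame: the origin (TCP) lies midway between the tips of the shut fingers; the grasp point (between the pads) lies 19 mm behind it; z points along the fingers, y is the line along which they close (so a half turn about z gives the same grasp; the last joint's range is limited). The gripper opens to 91 mm and grips with 3 to 60 N. Pads are 32 mm wide; open, the fingers measure 118 mm over their backs; the gripper's body (76 mm by 178 mm) begins 60 mm behind the grasp point.
Start: joints at [-73.052, 18.312, 89.639, -0, 72.044, -1.146], TCP at [178.585, -546.581, 213.976] pointing down, gripper open.
Joint ranges: [-177.97, 177.97], [-48.28, 115.42], [12.27, 149.76], [-77.06, 257.06], [2.81, 150.46], [-146.56, 146.56]. Speed limits (degrees/s): [147.25, 147.25, 180, 180, 180, 180].

INTERFACE

Orientations are given as [roll, pitch, yaw] about the fixed x, y, z axes, in that order (R = Rz(yaw) Ry(pitch) Rx(roll)).
In Python, from workcell import env gives the robot as it stands.
- The arm moves only by the tool send_rows, never from a script. Its argument "steps" is a list that holds one entry, the list of rows, each a list of 5 numbers: the shift along the tool's x, y, z scaled (see below), then the turn about the tool's z scaled (see below), then the opening, from 0 (shut) to 1 (fully open). In form: [[[dx, dy, dz, yaw, fingers], ...]]. A call has 1 to 5 rows; each row shifts and turns the commanded pose from where the row before left it, along the tool's axes as they then stand; what a row does not reach is not made up. The controller multiplies each number of a shift by 0.04 m and each number of a turn by 0.12 rad. A row lasts 1/12 s, in which the tool goes at most 41.7 mm and 7.16 degrees, less where a joint would pass 70% of its speed; a pose out of reach is approached as far as the arm can. A call with a number of a shift or a turn outside -1 to 1 is refused whole. A call with a gripper value outside its range is refused whole. The fingers move at their own pace and stop on an object; "squeeze" is the grip in N (left out, the last holds). Time passes only in rows, so rows that do not move let the fingers close. It gives the time, the measured TCP pose, the force, the opening and the grip force at its end, in the units of the state.
- env.state(): the state, without advancing time (a new reading comes with each control period).
- env.grab_frame(name): name is "scene" or "top"; returns a dict with "pixels" (480x640x3 uint8, red, green, blue), "depth" (480x640 float32, mm along the optical axis (not along the pixel's ray), 0 where there is no reading), "intrinsics" (3x3 intrinsics, pixels), "cam_to_world" (4x4, takes a point from camera to world coordinates). Camera axes: x right, y down, z forward; pixel columns grow to the right and rows downward; lengths in mm; the calibration is good to about 2 mm. A picture is of the moment at which its call begins.
- env.job_done(): hands the job in; it is judged then, once.
The state is a dict: "time_s": time; "qpos": joint angles; "qvel": joint speeds; "effort": joint torques, N m; "ee_pos": TCP position; "ee_rot": TCP orientation; "force": force on the tool from outside, world axes, zero at the start; "torque": the same for the moment, N m; "gripper_width": finger opening in mm; "gripper_force": force on a finger pad.
Only numpy, scipy, OpenCV 4.12 (cv2) and the standard library are available. Lean on these libraries where they do the work, as an engineer would, in place of code of your own. Each camera call takes 0.05 s, during which the arm holds its last target. There are 200 camera calls.

## Working session

There is one attempt and no reset: what is moved stays moved. The work goes in short steps, Python scripts to look and compute and a tool call to move; the robot and the scene stay as the last step left them, time stands still between calls to the robot, and variables do not carry over. Pictures are saved under pics/ and viewed, at most 10 in all, crops included, and the job is handed in when it is done.

Besides the shell and the picture viewer there is one more tool, called after "Request:" as a command line: name --argument value ..., lists and objects as JSON in quotes. send_rows: Moves the arm, as the interface text tells. Shifts and turns lie within -1 to 1; 1 stands for 0.04 m of shift or 0.12 rad of turn. Its arguments: {"type":"object","properties":{"steps":{"type":"array"},"squeeze":{"type":"number"}},"required":["steps"]}

```bash
ls; mkdir -p pics; cat > h.py <<'E'
import numpy as np, cv2
from workcell import env
def grab(n):
    f=env.grab_frame(n); return f
def save(f,p): cv2.imwrite(p,f['pixels'][:,:,::-1])
def pt(f,u,v,d=None):
    K=np.array(f['intrinsics']);T=np.array(f['cam_to_world'])
    d=f['depth'][int(round(v)),int(round(u))] if d is None else d
    return (T@np.r_[np.linalg.inv(K)@[u,v,1]*d,1])[:3]
def ray(f,u,v,z):
    K=np.array(f['intrinsics']);T=np.array(f['cam_to_world'])
    r=T[:3,:3]@np.linalg.inv(K)@[u,v,1];o=T[:3,3]
    return o+r*(z-o[2])/r[2]
def cloud(f):
    K=np.array(f['intrinsics']);T=np.array(f['cam_to_world'])
    v,u=np.mgrid[0:480,0:640];d=f['depth']
    P=np.stack([(u-K[0,2])/K[0,0]*d,(v-K[1,2])/K[1,1]*d,d],-1)
    return P@T[:3,:3].T+T[:3,3]
E
python3 - <<'E'
from h import *
for n in('scene','top'):
    f=grab(n);save(f,f'pics/{n}1.png');np.savez(f'{n}1.npz',**f);print(n,f['cam_to_world'],f['intrinsics'])
print(env.state())
E
```

```text
pics
scene [[-4.51066169e-01  5.00605858e-01 -7.38872849e-01  1.48216528e+03]
 [ 8.92296482e-01  2.70213927e-01 -3.61650968e-01  6.71271481e+02]
 [ 1.86091414e-02 -8.22422160e-01 -5.68573206e-01  9.42566160e+02]
 [ 0.00000000e+00  0.00000000e+00  0.00000000e+00  1.00000000e+00]] [[474.70247185   0.         307.89601882]
 [  0.         474.70247185 240.84060518]
 [  0.           0.           1.        ]]
top [[-2.29230826e-02 -9.97115600e-01  7.23533840e-02  4.89906119e+02]
 [-9.99574740e-01  2.41640511e-02  1.63229128e-02  2.22503386e+02]
 [-1.80241818e-02 -7.19484435e-02 -9.97245481e-01  1.46087537e+03]
 [ 0.00000000e+00  0.00000000e+00  0.00000000e+00  1.00000000e+00]] [[440.79965217   0.         309.76879265]
 [  0.         440.79965217 238.69035263]
 [  0.           0.           1.        ]]
{'time_s': 0.1, 'qpos': array([-7.30521969e+01,  1.83455913e+01,  8.96979158e+01, -5.92046206e-05,
        7.20473662e+01, -1.14660931e+00]), 'qvel': array([-0.04345803, -0.04605093, -0.20400266, -0.02389608, -0.02450843,
        0.00178526]), 'effort': array([ 1.05213709e-03, -4.13332522e+01, -2.32510024e+01,  7.28875701e-02,
        4.21731512e-02, -6.01297870e-05]), 'ee_pos': array([ 178.44464741, -546.12365126,  213.23847921]), 'ee_rot': array([-1.79909144e+02, -1.76216385e-03,  1.80944293e+01]), 'force': array([0.43354056, 0.03180426, 0.13793873]), 'torque': array([ 0.03040821,  0.01666131, -0.0111867 ]), 'gripper_force': 0.0, 'gripper_width': 91.34768333691788}
```

View pics/scene1.png

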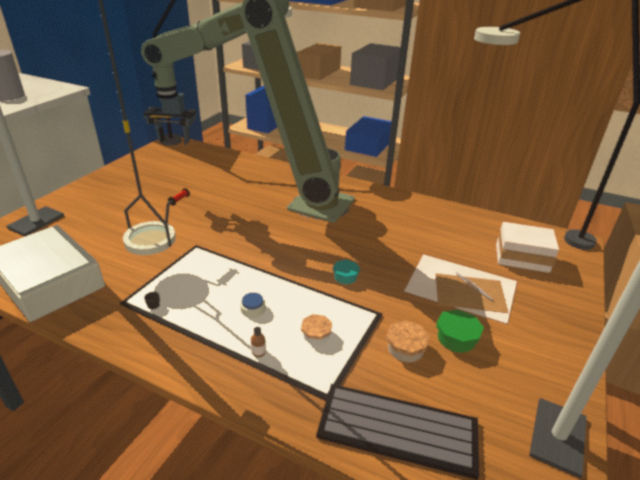

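View pics/top1.png

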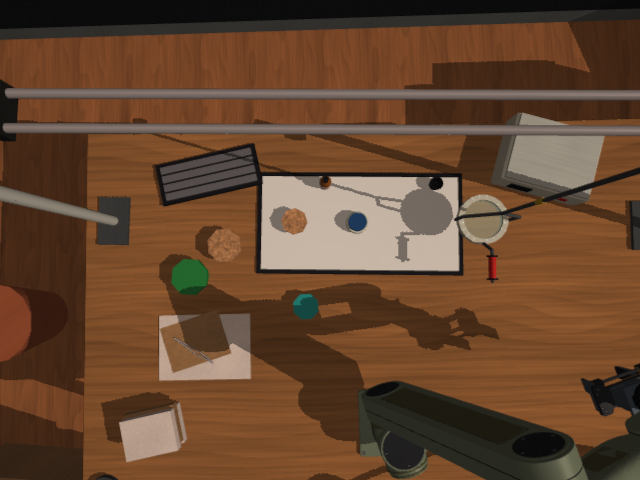

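Tan candidates are A, at scene (317,326) / top (294,221) on the pad, and B, at scene (407,340) / top (224,245) off the pad and larger. The green one at (460,330) and the turquoise one at (346,272) are excluded. A fits because it is the smaller tan one and lies on the pad. Next I'll measure both and check them in a crop.

```bash
cat >> h.py <<'E'
def mask(f,lo,hi,box=None):
    m=cv2.inRange(cv2.cvtColor(f['pixels'],cv2.COLOR_RGB2HSV),np.array(lo),np.array(hi))
    if box is not None:
        b=np.zeros_like(m);u0,v0,u1,v1=box;b[v0:v1,u0:u1]=1;m=m*b
    return m
def big(m):
    c,_=cv2.findContours(m,cv2.RETR_EXTERNAL,cv2.CHAIN_APPROX_NONE)
    return sorted(c,key=cv2.contourArea)[::-1]
E
python3 - <<'E'
from h import *
np.set_printoptions(precision=1,suppress=True)
F={n:dict(np.load(f'{n}1.npz')) for n in('scene','top')}
t,s=F['top'],F['scene']
C=cloud(t);S=cloud(s)
# rails
m=C[...,2]>900
P=C[m&(t['depth']>0)];print('rails',len(P), P[:,2].min(),P[:,2].max())
for v in (93,128):
    pts=np.array([C[v+dv,u] for u in range(20,630,10) for dv in(-2,-1,0,1,2) if C[v+dv,u,2]>900 and t['depth'][v+dv,u]>0])
    if len(pts): 
        l=cv2.fitLine(pts[:,:2].astype(np.float32),cv2.DIST_HUBER,0,.01,.01).ravel();print('rail',l,np.degrees(np.arctan2(l[1],l[0])),pts[:,2].mean())
for n,f,box,b2 in(('top',t,(270,195,320,245),(200,220,250,270)),('scene',s,(295,305,340,350),(380,315,435,365))):
    X=C if n=='top' else S
    for b in(box,b2):
        m=mask(f,(3,90,90),(22,255,255),b);
        u0,v0,u1,v1=b
        z=X[v0:v1,u0:u1]; q=z[(z[...,2]>38)&(z[...,2]<75)]
        print(n,'tan pts z>38',len(q),q.min(0),q.max(0),(q.min(0)+q.max(0))/2,np.median(q[:,2]))
    m=mask(f,(0,150,90),(6,255,255)); m|=mask(f,(174,150,90),(180,255,255))
    c=[c for c in big(m) if cv2.contourArea(c)>15]
    for k in c[:4]:
        r=cv2.minAreaRect(k);print(n,'red',r,ray(f,*r[0],200), pt(f,*r[0]))
for b in((480,240,505,290),):
    z=C[b[1]:b[3],b[0]:b[2]];q=z[(z[...,2]>150)];print('grip cloud',q.min(0),q.max(0))
# yellow
m=mask(s,(20,120,100),(35,255,255),(90,90,170,160));k=big(m)
for c in k[:2]: r=cv2.minAreaRect(c);print('yel',r,pt(s,*r[0]))
m=mask(t,(20,120,80),(35,255,255),(450,150,640,240));k=big(m)
for c in k[:2]: r=cv2.minAreaRect(c);print('yel top',r,pt(t,*r[0]))
# ring
z=C[180:260,445:530];q=z[(z[...,2]>110)&(z[...,2]<150)];print('ring',q.min(0),q.max(0),(q.min(0)+q.max(0))/2)
a=cv2.resize(s['pixels'][270:390,270:500],None,fx=3.4,fy=3.4,interpolation=cv2.INTER_CUBIC);cv2.imwrite('pics/crop1.png',a[:,:,::-1])
E
```

```text
rails 13870 1012.6225640634484 1041.7675831700499
rail [  0.    1.  666.  217.5] 88.269516 1033.5219137544955
rail [  0.    1.  630.5 219.6] 88.334404 1033.54771724036
top tan pts z>38 491 [611.9 256.5  38.4] [693.9 337.4  52.8] [652.9 297.   45.6] 44.685210318746385
top tan pts z>38 890 [502.9 471.6  38. ] [631.1 601.5  57.7] [567.  536.6  47.8] 48.1144983612694
top red ((493.0, 267.5), (21.0, 4.0), 90.0) [ 487.  -274.1  200. ] [ 487.  -269.6  211.5]
scene tan pts z>38 589 [610.3 252.5  38.4] [698.9 336.2  51.2] [654.6 294.3  44.8] 45.81396251267097
scene tan pts z>38 1099 [527.5 469.7  38.1] [636.1 574.7  54.6] [581.8 522.2  46.3] 49.35637177661761
scene red ((180.0735321044922, 194.95587158203125), (5.487955093383789, 15.263373374938965), 59.03623962402344) [ 481.5 -272.6  200. ] [ 493.  -261.8  208.5]
grip cloud [ 446.3 -285.1  150.5] [ 559.8  222.5 1460.9]
yel ((125.9615478515625, 126.30770874023438), (11.570852279663086, 4.5106706619262695), 78.69007110595703) [ 637.6 -274.2  478.6]
yel ((151.0, 116.0), (0.0, 0.0), 0.0) [ 223.2 -598.5  317. ]
yel top ((543.5, 197.0), (1.0, 0.0), 180.0) [ 639.  -275.3  496.1]
yel top ((543.0, 202.0), (2.0, 0.0), 180.0) [ 628.1 -273.9  495.5]
ring [ 554.  -417.5  111.3] [ 752.5 -189.9  149.5] [ 653.2 -303.7  130.4]
```

View pics/crop1.png

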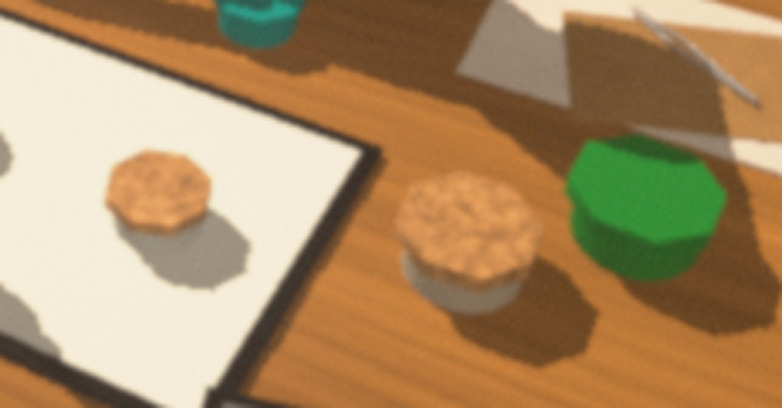

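The crop shows A as the small tan octagon at crop (158,192), which is scene (316,326). B, at crop (468,228), is clearly larger and sits off the pad, and the green one is at crop (647,192). A is the target, at about (653,296). The track yaw is about -1.7° and the grip is near (487,-273,200). I'll approach above the grip.

Request:
send_rows --steps '[[[0,0,-0.5,0.96,1],[0,0,-0.5,0.96,1],[0,0,-0.5,0.96,1],[0.5,-0.47,0,0,1],[0.5,-0.47,0,0,1]]]' --squeeze 10

```text
time_s: 0.52
ee_pos: [219.6, -510.8, 274.8]
ee_rot: [179.9, -0.0, -1.9]
force: [-0.6, 0.3, 0.0]
gripper_width: 91.4
gripper_force: 0.0
```

Request:
send_rows --steps '[[[0.5,-0.47,0,0,1],[0.5,-0.47,0,0,1],[0.5,-0.47,0,0,1],[0.5,-0.47,0,0,1],[0.5,-0.47,0,0,1]]]'

```text
time_s: 0.93
ee_pos: [323.1, -418.0, 273.6]
ee_rot: [-180.0, 0.0, -1.7]
force: [0.7, -0.6, 0.7]
gripper_width: 91.4
gripper_force: 0.0
```

Request:
send_rows --steps '[[[0.5,-0.47,0,0,1],[0.5,-0.47,0,0,1],[0.5,-0.47,0,0,1],[0.5,-0.47,0,0,1],[0.5,-0.47,0,0,1]]]'

```text
time_s: 1.35
ee_pos: [425.9, -327.0, 273.6]
ee_rot: [-180.0, 0.0, -1.7]
force: [-0.4, -0.8, -0.5]
gripper_width: 90.9
gripper_force: 0.0
```

Request:
send_rows --steps '[[[0.5,-0.47,0,0,1],[0.5,-0.47,0,0,1],[0.5,-0.47,0,0,1],[0,0,0,0,1],[0,0,0,0,1]]]'

```text
time_s: 1.77
ee_pos: [487.2, -272.8, 273.3]
ee_rot: [-180.0, 0.1, -1.6]
force: [-0.6, 0.5, -0.4]
gripper_width: 91.2
gripper_force: 0.0
```

```bash
cat >> h.py <<'E'
TY=np.array([0.030,0.99955]);TX=np.array([0.99955,-0.030])
def tk(p): p=np.asarray(p)[:2]; return np.array([p@TX,p@TY]).round(1)
def redc(f):
    m=mask(f,(0,140,70),(7,255,255))|mask(f,(173,140,70),(180,255,255))
    c=[k for k in big(m) if cv2.contourArea(k)>8 ]
    return [(cv2.minAreaRect(k),tk(ray(f,*cv2.minAreaRect(k)[0],200))) for k in c[:3]]
E
python3 - <<'E'
from h import *
np.set_printoptions(precision=1,suppress=True)
s=env.state();print(s['time_s'],s['ee_pos'],s['ee_rot'],s['qpos'],tk(s['ee_pos']))
for n in('scene','top'):
    f=grab(n);save(f,f'pics/{n}2.png');np.savez(f'{n}2.npz',**f);print(n,redc(f))
    if n=='scene':
        c=big(mask(f,(20,110,90),(35,255,255),(80,90,190,160)))[0];M=cv2.moments(c);u,v=M['m10']/M['m00'],M['m01']/M['m00'];print(u,v,tk(ray(f,u,v,480)))
f=dict(np.load('scene1.npz'));c=big(mask(f,(20,110,90),(35,255,255),(80,90,190,160)))[0];M=cv2.moments(c);u,v=M['m10']/M['m00'],M['m01']/M['m00'];print(u,v,tk(ray(f,u,v,480)))
E
```

```text
1.7667 [ 487.2 -272.8  273.3] [-180.     0.1   -1.6] [-30.4  15.1  85.7  -0.   79.3  61.2] [ 495.2 -258. ]
scene [(((179.9157257080078, 195.3651885986328), (5.829988479614258, 16.217967987060547), 57.9946174621582), array([ 491.8, -256.7]))]
126.06382978723404 126.34751773049645 [ 648.  -251.6]
top []
126.03260869565217 126.42028985507245 [ 648.5 -251.3]
```

Request:
send_rows --steps '[[[0,0,0.46,0,1],[0,0,0.46,0,1],[0,0,0.46,0,1],[0,0,0.46,0,0.8],[0,0,0.46,0,0.6]]]' --squeeze 8

```text
time_s: 2.28
ee_pos: [485.7, -274.7, 181.3]
ee_rot: [180.0, 0.0, -1.8]
force: [0.8, -0.4, -0.0]
gripper_width: 80.6
gripper_force: 0.0
```

Request:
send_rows --steps '[[[0,0,0,0,0.5],[0,0,0,0,0.45],[0,0,0,0,0.4],[0,0,0,0,0.36],[0,0,0,0,0.33]]]'

```text
time_s: 2.7
ee_pos: [487.4, -274.2, 183.3]
ee_rot: [179.9, -0.1, -1.7]
force: [0.4, -0.1, 0.1]
gripper_width: 47.5
gripper_force: 0.0
```

```bash
python3 - <<'E'
from h import *
np.set_printoptions(precision=1,suppress=True)
f=grab('scene');save(f,'pics/s3.png');print(redc(f))
a=cv2.resize(f['pixels'][80:260,90:260],None,fx=3.3,fy=3.3,interpolation=cv2.INTER_CUBIC);cv2.imwrite('pics/s3c.png',a[:,:,::-1])
E
```

```text
[(((176.6999969482422, 196.9000244140625), (5.81377649307251, 7.602630138397217), 63.43495178222656), array([ 504.4, -258.8]))]
```

View pics/s3c.png

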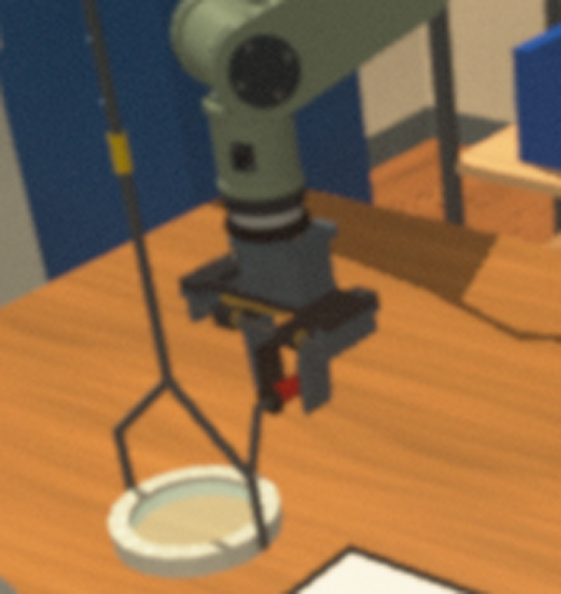

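The crop shows the red sleeve at (288,387) between the fingers at (270,380) and (315,375), so I'll close gently.

Request:
send_rows --steps '[[[0,0,0,0,0.31],[0,0,0,0,0.29],[0,0,0,0,0.27],[0,0,0,0,0.25],[0,0,0,0,0.23]]]'

```text
time_s: 3.17
ee_pos: [486.9, -273.6, 182.0]
ee_rot: [180.0, 0.0, -1.7]
force: [-0.4, -0.7, -0.4]
gripper_width: 21.1
gripper_force: 0.0
```

Request:
send_rows --steps '[[[0,0,0,0,0.21],[0,0,0,0,0.19],[0,0,0,0,0.15],[0,0,0,0,0.1],[0,0,0,0,0.1]]]'

```text
time_s: 3.58
ee_pos: [486.9, -273.6, 181.9]
ee_rot: [180.0, -0.0, -1.7]
force: [0.7, 0.2, 0.6]
gripper_width: 19.9
gripper_force: 8.0
```

```bash
cat >> h.py <<'E'
def yel(f):
    "track y of the yellow band, from ray cut with the track's y-z plane through the rod (track x ~641)"
    m=mask(f,(20,110,90),(35,255,255))
    K=np.array(f['intrinsics']);T=np.array(f['cam_to_world']);out=[]
    for c in big(m)[:6]:
        M=cv2.moments(c)
        if M['m00']<3: continue
        u,v=M['m10']/M['m00'],M['m01']/M['m00']
        r=T[:3,:3]@np.linalg.inv(K)@[u,v,1];o=T[:3,3];n=np.r_[TX,0]
        p=o+r*(641-o@n)/(r@n)
        if 380<p[2]<580: out.append((round(p[:2]@TY,1),round(p[2],1)))
    return out
E
python3 - <<'E'
from h import *
np.set_printoptions(precision=1,suppress=True)
print(yel(dict(np.load('scene1.npz'))));f=grab('scene');print(yel(f))
f=grab('top')
s=env.state();print(s['time_s'],s['gripper_width'],s['gripper_force'],tk(s['ee_pos']),s['ee_pos'])
t=dict(np.load('top1.npz'));sc=dict(np.load('scene1.npz'))
# lens ring centre by white mask ellipse, specimen octagon, ring track
for n,f in(('top',t),('scene',sc)):
    b=(275,200,315,243) if n=='top' else (298,308,336,346)
    m=mask(f,(4,90,60),(24,255,255),b);c=big(m)[0];h=cv2.convexHull(c);(x,y),r=cv2.minEnclosingCircle(h);M=cv2.moments(h);u,v=M['m10']/M['m00'],M['m01']/M['m00']
    p=np.array([ray(f,*q[0],46) for q in h]);print(n,'spec',u,v,ray(f,u,v,46),tk(ray(f,u,v,46)),np.ptp(p,axis=0))
    C=cloud(f);b=(448,185,525,255) if n=='top' else (115,215,185,260)
    z=C[b[1]:b[3],b[0]:b[2]];k=(z[...,2]>118)&(z[...,2]<148)
    q=z[k];T=np.c_[q[:,:2]@TX,q[:,:2]@TY];T=T[(abs(T[:,0]-641)<90)&(abs(T[:,1]+257)<90)]
    e=cv2.minEnclosingCircle(T.astype(np.float32));print(n,'ring',e,np.percentile(T,[2,98],axis=0).mean(0),len(T))
E
```

```text
[(np.float64(-260.2), np.float64(475.8))]
[(np.float64(-262.0), np.float64(477.3))]
3.6833 19.73697480287679 7.998974472284317 [ 494.8 -258.9] [ 486.8 -273.6  181.9]
top spec 293.559585492228 220.79067357512955 [651.8 296.7  46. ] [642.6 316.1] [81.4 80.9  0. ]
top ring ((640.4257202148438, -252.70541381835938), 82.02374267578125) [ 640.7 -253.7] 1850
scene spec 316.1395019807583 326.43972835314094 [660.8 299.1  46. ] [651.5 318.8] [89.2 84.8  0. ]
scene ring ((646.118896484375, -256.0015563964844), 87.00828552246094) [ 647.7 -254.2] 1338
```

```bash
python3 - <<'E'
import numpy as np
a=np.ones(26)/26;b=np.ones(27)/27;c=np.ones(53)/53
v=np.convolve(np.convolve(a,b),c)*575/40
x=np.round(np.cumsum(v),2);d=np.diff(np.r_[0,x]).round(2)
print(len(d),d.sum()*40)
for i in range(0,len(d),5): print(i,list((-d[i:i+5]).round(2)))
E
```

```text
104 575.2
0 [np.float64(-0.0), np.float64(-0.0), np.float64(-0.0), np.float64(-0.01), np.float64(-0.0)]
5 [np.float64(-0.01), np.float64(-0.01), np.float64(-0.02), np.float64(-0.01), np.float64(-0.02)]
10 [np.float64(-0.03), np.float64(-0.03), np.float64(-0.04), np.float64(-0.04), np.float64(-0.04)]
15 [np.float64(-0.06), np.float64(-0.05), np.float64(-0.07), np.float64(-0.07), np.float64(-0.08)]
20 [np.float64(-0.09), np.float64(-0.1), np.float64(-0.11), np.float64(-0.11), np.float64(-0.13)]
25 [np.float64(-0.14), np.float64(-0.14), np.float64(-0.16), np.float64(-0.16), np.float64(-0.17)]
30 [np.float64(-0.19), np.float64(-0.19), np.float64(-0.19), np.float64(-0.21), np.float64(-0.21)]
35 [np.float64(-0.22), np.float64(-0.23), np.float64(-0.23), np.float64(-0.23), np.float64(-0.24)]
40 [np.float64(-0.25), np.float64(-0.25), np.float64(-0.25), np.float64(-0.26), np.float64(-0.26)]
45 [np.float64(-0.26), np.float64(-0.27), np.float64(-0.27), np.float64(-0.27), np.float64(-0.27)]
50 [np.float64(-0.27), np.float64(-0.27), np.float64(-0.27), np.float64(-0.27), np.float64(-0.27)]
55 [np.f
[... 256 characters left out ...]
oat64(-0.22), np.float64(-0.22)]
70 [np.float64(-0.2), np.float64(-0.2), np.float64(-0.19), np.float64(-0.18), np.float64(-0.17)]
75 [np.float64(-0.17), np.float64(-0.15), np.float64(-0.15), np.float64(-0.13), np.float64(-0.13)]
80 [np.float64(-0.12), np.float64(-0.1), np.float64(-0.1), np.float64(-0.09), np.float64(-0.08)]
85 [np.float64(-0.07), np.float64(-0.07), np.float64(-0.06), np.float64(-0.05), np.float64(-0.05)]
90 [np.float64(-0.04), np.float64(-0.03), np.float64(-0.03), np.float64(-0.03), np.float64(-0.02)]
95 [np.float64(-0.02), np.float64(-0.01), np.float64(-0.01), np.float64(-0.01), np.float64(-0.01)]
100 [np.float64(-0.0), np.float64(-0.0), np.float64(-0.0), np.float64(-0.01)]
```

Request:
send_rows --steps '[[[0,-0.01,0,0,0.1],[0,-0.01,0,0,0.1],[0,-0.01,0,0,0.1],[0,-0.01,0,0,0.1],[0,-0.02,0,0,0.1]]]' --squeeze 12

```text
time_s: 4.1
ee_pos: [486.9, -271.2, 181.9]
ee_rot: [180.0, 0.0, -1.7]
force: [-0.4, -0.4, -0.1]
gripper_width: 19.9
gripper_force: 12.0
```

Request:
send_rows --steps '[[[0,-0.03,0,0,0.1],[0,-0.03,0,0,0.1],[0,-0.04,0,0,0.1],[0,-0.04,0,0,0.1],[0,-0.04,0,0,0.1]]]'

```text
time_s: 4.52
ee_pos: [487.1, -263.8, 182.0]
ee_rot: [180.0, -0.0, -1.7]
force: [-0.1, -0.3, 0.4]
gripper_width: 19.7
gripper_force: 12.0
```

Request:
send_rows --steps '[[[0,-0.06,0,0,0.1],[0,-0.05,0,0,0.1],[0,-0.07,0,0,0.1],[0,-0.07,0,0,0.1],[0,-0.08,0,0,0.1]]]'

```text
time_s: 4.93
ee_pos: [487.6, -250.6, 182.0]
ee_rot: [180.0, -0.0, -1.7]
force: [0.4, -0.9, 0.4]
gripper_width: 20.0
gripper_force: 12.0
```

Request:
send_rows --steps '[[[0,-0.09,0,0,0.1],[0,-0.1,0,0,0.1],[0,-0.11,0,0,0.1],[0,-0.11,0,0,0.1],[0,-0.13,0,0,0.1]]]'

```text
time_s: 5.35
ee_pos: [488.2, -228.8, 182.0]
ee_rot: [180.0, -0.0, -1.7]
force: [-0.0, -0.1, -0.4]
gripper_width: 19.7
gripper_force: 12.0
```

Request:
send_rows --steps '[[[0,-0.14,0,0,0.1],[0,-0.14,0,0,0.1],[0,-0.16,0,0,0.1],[0,-0.16,0,0,0.1],[0,-0.17,0,0,0.1]]]'

```text
time_s: 5.77
ee_pos: [489.2, -197.8, 182.0]
ee_rot: [180.0, -0.0, -1.7]
force: [1.5, -0.5, -0.4]
gripper_width: 19.5
gripper_force: 12.0
```

Request:
send_rows --steps '[[[0,-0.19,0,0,0.1],[0,-0.19,0,0,0.1],[0,-0.19,0,0,0.1],[0,-0.21,0,0,0.1],[0,-0.21,0,0,0.1]]]'

```text
time_s: 6.18
ee_pos: [490.4, -158.1, 182.0]
ee_rot: [180.0, -0.0, -1.7]
force: [0.9, -0.5, -0.1]
gripper_width: 20.0
gripper_force: 12.0
```

Request:
send_rows --steps '[[[0,-0.22,0,0,0.1],[0,-0.23,0,0,0.1],[0,-0.23,0,0,0.1],[0,-0.23,0,0,0.1],[0,-0.24,0,0,0.1]]]'

```text
time_s: 6.6
ee_pos: [491.8, -112.0, 182.0]
ee_rot: [180.0, -0.0, -1.7]
force: [1.7, -0.8, -0.4]
gripper_width: 19.7
gripper_force: 12.0
```

Request:
send_rows --steps '[[[0,-0.25,0,0,0.1],[0,-0.25,0,0,0.1],[0,-0.25,0,0,0.1],[0,-0.26,0,0,0.1],[0,-0.26,0,0,0.1]]]'

```text
time_s: 7.02
ee_pos: [493.4, -61.1, 182.0]
ee_rot: [180.0, -0.0, -1.7]
force: [2.3, -0.1, -0.6]
gripper_width: 19.8
gripper_force: 12.0
```

Request:
send_rows --steps '[[[0,-0.26,0,0,0.1],[0,-0.27,0,0,0.1],[0,-0.27,0,0,0.1],[0,-0.27,0,0,0.1],[0,-0.27,0,0,0.1]]]'

```text
time_s: 7.43
ee_pos: [495.0, -7.5, 182.0]
ee_rot: [180.0, -0.0, -1.7]
force: [2.6, 0.8, 0.5]
gripper_width: 19.6
gripper_force: 12.0
```

Request:
send_rows --steps '[[[0,-0.27,0,0,0.1],[0,-0.27,0,0,0.1],[0,-0.27,0,0,0.1],[0,-0.27,0,0,0.1],[0,-0.27,0,0,0.1]]]'

```text
time_s: 7.85
ee_pos: [496.7, 46.4, 182.1]
ee_rot: [180.0, -0.0, -1.7]
force: [3.7, 0.0, 0.9]
gripper_width: 19.9
gripper_force: 12.0
```

Request:
send_rows --steps '[[[0,-0.27,0,0,0.1],[0,-0.27,0,0,0.1],[0,-0.26,0,0,0.1],[0,-0.26,0,0,0.1],[0,-0.26,0,0,0.1]]]'

```text
time_s: 8.27
ee_pos: [498.3, 99.2, 182.1]
ee_rot: [180.0, -0.0, -1.7]
force: [3.7, -0.4, 1.9]
gripper_width: 19.8
gripper_force: 12.0
```

Request:
send_rows --steps '[[[0,-0.26,0,0,0.1],[0,-0.26,0,0,0.1],[0,-0.25,0,0,0.1],[0,-0.24,0,0,0.1],[0,-0.24,0,0,0.1]]]'

```text
time_s: 8.68
ee_pos: [499.8, 149.1, 182.1]
ee_rot: [180.0, -0.0, -1.7]
force: [5.2, 0.8, 1.2]
gripper_width: 19.5
gripper_force: 12.0
```

Request:
send_rows --steps '[[[0,-0.24,0,0,0.1],[0,-0.23,0,0,0.1],[0,-0.22,0,0,0.1],[0,-0.22,0,0,0.1],[0,-0.22,0,0,0.1]]]'

```text
time_s: 9.1
ee_pos: [501.2, 194.1, 182.1]
ee_rot: [180.0, -0.1, -1.7]
force: [5.6, -0.3, 1.8]
gripper_width: 19.6
gripper_force: 12.0
```

Request:
send_rows --steps '[[[0,-0.2,0,0,0.1],[0,-0.2,0,0,0.1],[0,-0.19,0,0,0.1],[0,-0.18,0,0,0.1],[0,-0.17,0,0,0.1]]]'

```text
time_s: 9.52
ee_pos: [502.3, 231.6, 182.1]
ee_rot: [180.0, -0.1, -1.7]
force: [5.3, -0.2, 3.0]
gripper_width: 19.8
gripper_force: 12.0
```

Request:
send_rows --steps '[[[0,-0.17,0,0,0.1],[0,-0.15,0,0,0.1],[0,-0.15,0,0,0.1],[0,-0.13,0,0,0.1],[0,-0.13,0,0,0.1]]]'

```text
time_s: 9.93
ee_pos: [503.3, 260.6, 182.1]
ee_rot: [180.0, -0.1, -1.7]
force: [6.0, 0.1, 2.6]
gripper_width: 19.8
gripper_force: 12.0
```

Request:
send_rows --steps '[[[0,-0.12,0,0,0.1],[0,-0.1,0,0,0.1],[0,-0.1,0,0,0.1],[0,-0.09,0,0,0.1],[0,-0.08,0,0,0.1]]]'

```text
time_s: 10.35
ee_pos: [503.9, 280.1, 182.1]
ee_rot: [180.0, -0.1, -1.7]
force: [5.0, 0.2, 3.1]
gripper_width: 19.4
gripper_force: 12.0
```

Request:
send_rows --steps '[[[0,-0.07,0,0,0.1],[0,-0.07,0,0,0.1],[0,-0.06,0,0,0.1],[0,-0.05,0,0,0.1],[0,-0.05,0,0,0.1]]]'

```text
time_s: 10.77
ee_pos: [504.3, 291.9, 182.2]
ee_rot: [180.0, -0.1, -1.7]
force: [5.6, -0.4, 2.7]
gripper_width: 19.7
gripper_force: 12.0
```

Request:
send_rows --steps '[[[0,-0.04,0,0,0.1],[0,-0.03,0,0,0.1],[0,-0.03,0,0,0.1],[0,-0.03,0,0,0.1],[0,-0.02,0,0,0.1]]]'

```text
time_s: 11.18
ee_pos: [504.5, 297.9, 182.1]
ee_rot: [180.0, -0.1, -1.7]
force: [6.0, 0.4, 2.4]
gripper_width: 19.6
gripper_force: 12.0
```

Request:
send_rows --steps '[[[0,-0.02,0,0,0.1],[0,-0.01,0,0,0.1],[0,-0.01,0,0,0.1],[0,-0.01,0,0,0.1],[0,-0.01,0,0,0.1]]]'

```text
time_s: 11.6
ee_pos: [504.5, 300.1, 182.1]
ee_rot: [180.0, -0.1, -1.7]
force: [6.4, -0.2, 2.4]
gripper_width: 19.5
gripper_force: 12.0
```

```bash
python3 - <<'E'
from h import *
np.set_printoptions(precision=1,suppress=True)
for i in range(2):
  for n in('scene','top'):
    f=grab(n);np.savez(f'{n}4.npz',**f);save(f,f'pics/{n}4.png');s=env.state();print(n,s['time_s'],yel(f),tk(s['ee_pos']))
print(s['ee_pos'],s['ee_rot'],s['gripper_width'],s['qpos'])
E
```

```text
scene 11.65 [(np.float64(312.2), np.float64(476.2))] [495.3 315.2]
top 11.7 [(np.float64(314.0), np.float64(472.3))] [495.3 315.2]
scene 11.75 [(np.float64(312.5), np.float64(475.4))] [495.3 315.2]
top 11.8 [(np.float64(313.4), np.float64(476.4))] [495.3 315.1]
[504.5 300.1 182.1] [180.   -0.1  -1.7] 19.560349686793234 [ 29.7  20.6  91.   -0.1  68.4 121.4]
```

View pics/top4.png

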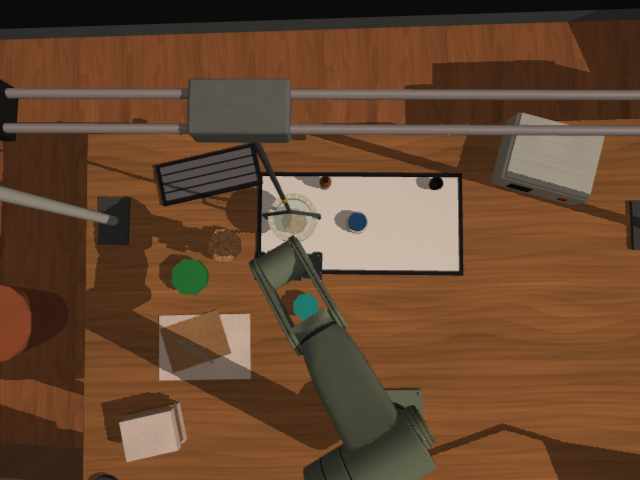

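View pics/scene4.png

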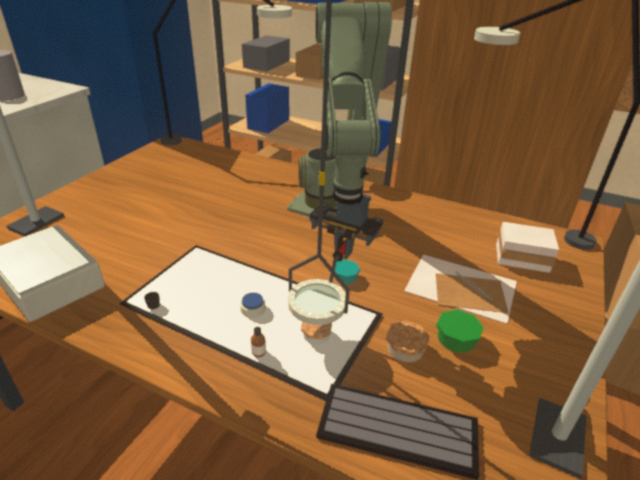

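The top view shows the ring at (293,217) over the specimen and the carriage at (239,110). The scene view shows the lens at (318,303) above the tan octagon. A sideways force of 6 N has built up, so I'll relieve it with a small +x shift and watch the carriage while holding.

Request:
send_rows --steps '[[[0.02,0,0,0,0.1],[0,0,0,0,0.1]]]'

```text
time_s: 11.97
ee_pos: [504.9, 300.1, 182.1]
ee_rot: [180.0, -0.0, -1.7]
force: [4.8, -0.8, 3.6]
gripper_width: 19.6
gripper_force: 12.0
```

```bash
cat >> h.py <<'E'
def car(f):
    "track y of carriage centre from edges of its depth silhouette in the top view"
    C=cloud(f);m=(C[...,2]>985)&(C[...,2]<1150)&(f['depth']>0)
    band=m[100:124].mean(0)
    k=np.where(band>0.5)[0]
    if len(k)<20: return None
    g=cv2.cvtColor(f['pixels'],cv2.COLOR_RGB2GRAY)[102:122].astype(float).mean(0)
    def edge(c):
        d=np.abs(np.gradient(cv2.GaussianBlur(g[None],(5,1),1).ravel()))[c-6:c+7];d=d-d.min();return (d*np.arange(c-6,c+7)).sum()/d.sum()
    e=[edge(k[0]),edge(k[-1])]
    zc=np.median(C[105:120,k[0]+8:k[-1]-8,2])
    return [round(float(q),1) for q in e],round(float(zc),1),round(float(np.mean([tk(ray(f,q,112,zc))[1] for q in e])),1)
def watch(n=6):
    for i in range(n):
        f=grab('top');s=env.state();print(round(s['time_s'],2),car(f),'tcp',tk(s['ee_pos']),s['force'].round(1))
    return f
E
python3 - <<'E'
from h import *
np.set_printoptions(precision=1,suppress=True)
f=watch(6)
C=cloud(f);z=C[190:250,262:330];k=(z[...,2]>100)&(z[...,2]<150)
m=np.uint8(k)*255;c=big(cv2.morphologyEx(m,cv2.MORPH_OPEN,np.ones((3,3))))
h=cv2.convexHull(np.vstack(c[:3]))+[262,190];e=cv2.fitEllipse(h);print('ring',e,tk(ray(f,*e[0],135)))
v=f['pixels'][170:270,230:350];cv2.imwrite('pics/top5c.png',cv2.resize(v,None,fx=6,fy=6,interpolation=cv2.INTER_CUBIC)[:,:,::-1])
E
```

```text
Traceback (most recent call last):
  File "h.py", line 59, in watch
    f=grab('top');s=env.state();print(round(s['time_s'],2),car(f),'tcp',tk(s['ee_pos']),s['force'].round(1))
                                                           ~~~^^^
  File "h.py", line 54, in car
    e=[edge(k[0]),edge(k[-1])]
       ~~~~^^^^^^
  File "h.py", line 53, in edge
    d=np.abs(np.gradient(cv2.GaussianBlur(g[None],(5,1),1).ravel()))[c-6:c+7];d=d-d.min();return (d*np.arange(c-6,c+7)).sum()/d.sum()
                                                                                  ~~~~~^^
ValueError: zero-size array to reduction operation minimum which has no identity
```

Request:
send_rows --steps '[[[0.02,0,0,0,0.1],[0.02,0,-0.01,0,0.1],[0.02,0,-0.01,0,0.1],[0,0,0,0,0.1],[0,0,0,0,0.1]]]'

```text
time_s: 12.43
ee_pos: [505.8, 299.7, 181.9]
ee_rot: [179.9, 0.2, -1.7]
force: [-0.7, 0.2, -0.3]
gripper_width: 19.9
gripper_force: 12.0
```

```bash
python3 - <<'E'
s=open('h.py').read()
s=s.replace("    k=np.where(band>0.5)[0]\n","    r=np.where(band>0.5)[0];k=max(np.split(r,np.where(np.diff(r)>2)[0]+1),key=len)\n")
open('h.py','w').write(s)
E
python3 - <<'E'
from h import *
np.set_printoptions(precision=1,suppress=True)
try: print(car(dict(np.load('top4.npz'))))
except Exception as e: print(e)
f=watch(6);np.savez('top5.npz',**f)
v=f['pixels'][170:270,230:350];cv2.imwrite('pics/top5c.png',cv2.resize(v,None,fx=6,fy=6,interpolation=cv2.INTER_CUBIC)[:,:,::-1])
C=cloud(f);z=C[190:250,262:330];k=(z[...,2]>100)&(z[...,2]<150)
m=np.uint8(k)*255;c=big(cv2.morphologyEx(m,cv2.MORPH_OPEN,np.ones((3,3))))
h=cv2.convexHull(np.vstack(c[:3]))+[262,190];e=cv2.fitEllipse(h);print('ring',e,tk(ray(f,*e[0],135)))
E
```

```text
([187.6, 288.8], 1046.4, 314.9)
12.48 ([188.1, 289.4], 1046.4, 314.4) tcp [496.7 314.8] [-1.2 -0.3 -0.3]
12.53 ([188.4, 289.8], 1046.4, 314.0) tcp [496.7 314.8] [-0.7 -0.2 -1. ]
12.58 ([188.7, 290.1], 1046.4, 313.8) tcp [496.7 314.8] [-0.8 -0.1 -1.6]
12.63 ([189.2, 290.4], 1046.4, 313.4) tcp [496.8 314.8] [-1.3  0.2 -1.6]
12.68 ([189.5, 290.5], 1046.4, 313.1) tcp [496.8 314.8] [-2.2 -0.2 -2. ]
12.73 ([189.8, 291.0], 1046.3, 312.8) tcp [496.9 314.8] [-0.8  0.4 -2.9]
ring ((292.01727294921875, 217.32774353027344), (49.03952407836914, 49.213958740234375), 103.41085052490234) [643.1 315.9]
```

View pics/top5c.png

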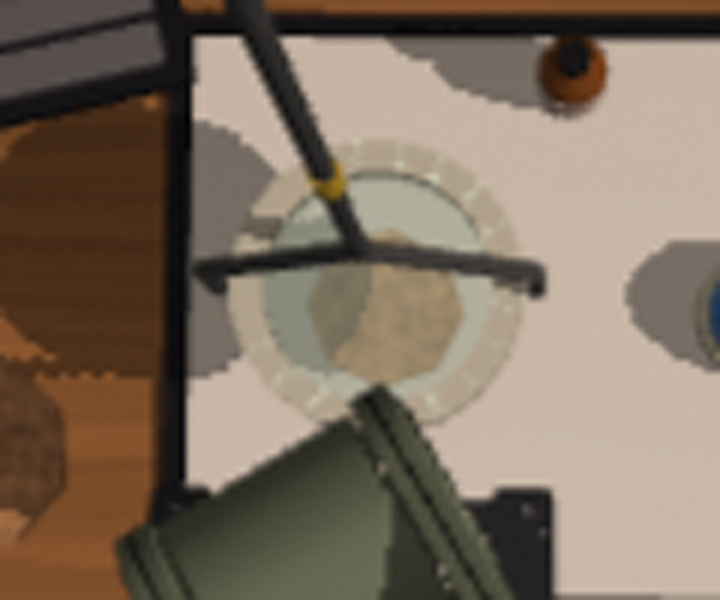

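The crop shows the ring centred near (375,285) and the specimen seen through the lens near (385,305). Ring and specimen measure 315.9 and 316.1 along the track in the same camera. Next I'll record the carriage sway while holding.

```bash
cat >> h.py <<'E'
import json,os
def log(n):
    L=json.load(open('log.json')) if os.path.exists('log.json') else []
    for i in range(n):
        t=env.state()['time_s'];f=grab('top');c=car(f);L.append([t,c[2],float(env.state()['ee_pos'][:2]@TY)])
    json.dump(L,open('log.json','w'));return f
def fit(t0,w=None):
    L=np.array([l for l in json.load(open('log.json')) if l[0]>=t0]);t,y=L[:,0],L[:,1];best=None
    for T in ([w] if w else np.arange(1.8,2.7,.05)):
        o=2*np.pi/T;A=np.c_[np.cos(o*t),np.sin(o*t),np.ones_like(t)];p,_,_,_=np.linalg.lstsq(A,y,rcond=None);r=np.std(A@p-y)
        if best is None or r<best[0]: best=(r,T,np.hypot(p[0],p[1]),np.arctan2(p[1],p[0])/o%T,p[2])
    print('res %.2f T %.2f amp %.2f tpeak(mod T) %.2f centre %.1f'%best,'tcp',L[-1,2].round(1),'t',t[-1]);return best
E
python3 - <<'E'
from h import *
json.dump([[12.43+.05*i,y,314.8] for i,y in enumerate([314.4,314.0,313.8,313.4,313.1,312.8])],open('log.json','w'))
log(24);fit(0);fit(0,2.2);print(np.array(json.load(open('log.json')))[:, :2].round(2).tolist(), env.state()['force'])
E
```

```text
res 0.33 T 2.65 amp 1.57 tpeak(mod T) 1.55 centre 312.5 tcp 314.8 t 13.8833
res 0.39 T 2.20 amp 1.32 tpeak(mod T) 1.35 centre 312.2 tcp 314.8 t 13.8833
[[12.43, 314.4], [12.48, 314.0], [12.53, 313.8], [12.58, 313.4], [12.63, 313.1], [12.68, 312.8], [12.73, 312.4], [12.78, 312.1], [12.83, 312.1], [12.88, 311.9], [12.93, 311.7], [12.98, 311.5], [13.03, 311.4], [13.08, 311.4], [13.13, 311.4], [13.18, 311.3], [13.23, 311.3], [13.28, 311.3], [13.33, 311.3], [13.38, 311.2], [13.43, 311.3], [13.48, 311.3], [13.53, 311.2], [13.58, 311.2], [13.63, 311.2], [13.68, 311.2], [13.73, 311.1], [13.78, 311.0], [13.83, 311.0], [13.88, 310.9]] [ -4.46040537   0.15528084 -11.52842837]
```

Request:
send_rows --steps '[[[-0.01,-0.01,0.01,0,0.1],[-0.01,-0.01,0.01,0,0.1],[0,0,0,0,0.1]]]' --squeeze 4

```text
time_s: 14.18
ee_pos: [507.5, 301.4, 183.2]
ee_rot: [-179.9, -0.2, -1.7]
force: [-2.3, 0.8, -3.3]
gripper_width: 19.8
gripper_force: 4.0
```

```bash
python3 - <<'E'
from h import *
np.set_printoptions(precision=1,suppress=True)
for i in range(7):
    log(3);s=env.state();print(s['time_s'],s['ee_pos'],tk(s['ee_pos']),s['force'],s['gripper_force'],json.load(open('log.json'))[-1][1])
fit(14.1,2.2)
E
```

```text
14.3333 [507.5 301.2 183.1] [498.2 316.3] [-2.6 -0.5 -0.6] 4.00013230741024 310.5
14.4833 [507.4 301.2 183.1] [498.2 316.2] [-1.1 -0.2  0.2] 4.000173211097717 311.3
14.6333 [507.4 301.2 183.1] [498.2 316.3] [-1.7  0.4  2.8] 4.000173211097717 313.2
14.7833 [507.4 301.2 183. ] [498.1 316.3] [-0.4  0.5  4.7] 4.000234007835388 315.8
14.9333 [507.4 301.2 183. ] [498.1 316.3] [0.  0.8 5.3] 4.000278934836388 317.8
15.0833 [507.4 301.2 183.1] [498.1 316.3] [-1.1  0.4  5.2] 4.000272899866104 318.9
15.2333 [507.4 301.2 183. ] [498.1 316.3] [-0.8  0.4  5.4] 4.00027759373188 318.6
res 0.32 T 2.20 amp 4.80 tpeak(mod T) 2.00 centre 314.5 tcp 316.3 t 15.1833
```

Request:
send_rows --steps '[[[0,0,-0.01,0,0.1]]]'

```text
time_s: 15.32
ee_pos: [507.2, 301.1, 183.1]
ee_rot: [-179.9, -0.1, -1.7]
force: [-0.7, 0.3, 3.3]
gripper_width: 19.8
gripper_force: 4.0
```

```bash
python3 - <<'E'
from h import *
np.set_printoptions(precision=1,suppress=True)
for i in range(6):
    log(3);s=env.state();print(s['time_s'],s['ee_pos'],tk(s['ee_pos']),s['force'],json.load(open('log.json'))[-1][1])
fit(14.4);fit(14.4,2.2);fit(14.4,2.1)
E
```

```text
15.4667 [507.2 301.1 183.1] [497.9 316.2] [-0.1 -0.6  5.6] 316.0
15.6167 [507.2 301.1 183.1] [497.9 316.1] [0.1 0.6 4.7] 313.6
15.7667 [507.2 301.  183.1] [497.9 316.1] [0.7 0.6 5.6] 312.0
15.9167 [507.2 301.  183.1] [497.9 316.1] [0.3 0.2 5.2] 311.6
16.0667 [507.2 301.1 183.1] [497.9 316.2] [ 0.7 -0.4  5.7] 312.5
16.2167 [507.2 301.1 183.1] [498.  316.2] [0.2 0.6 5.9] 314.5
res 0.90 T 1.80 amp 3.46 tpeak(mod T) 0.67 centre 314.8 tcp 316.2 t 16.1667
res 1.38 T 2.20 amp 3.33 tpeak(mod T) 1.89 centre 314.2 tcp 316.2 t 16.1667
res 1.30 T 2.10 amp 3.31 tpeak(mod T) 0.38 centre 314.4 tcp 316.2 t 16.1667
```

Pressing vertically on the grip changes the sway: the TCP is held by friction at z 183.1 while the command is lower, and the rod tension rises. I'll loosen the fingers slightly, keeping them around the sleeve, so that stress disappears, then re-grip lightly.

Request:
send_rows --steps '[[[0,0,0,0,0.1],[0,0,0,0,0.1],[0,0,0,0,0.1],[0,0,0,0,0.1],[0,0,0,0,0.24]]]'

```text
time_s: 16.63
ee_pos: [506.7, 300.7, 182.3]
ee_rot: [180.0, -0.0, -1.7]
force: [0.3, 0.7, -0.5]
gripper_width: 21.8
gripper_force: 0.0
```

Request:
send_rows --steps '[[[0,0,0,0,0.25],[0,0,0,0,0.25],[0,0,0,0,0.25],[0,0,0,0,0.25],[0,0,0,0,0.25]]]'

```text
time_s: 17.05
ee_pos: [506.3, 300.8, 182.0]
ee_rot: [180.0, 0.0, -1.7]
force: [-0.3, -0.1, 0.2]
gripper_width: 22.9
gripper_force: 0.0
```

Request:
send_rows --steps '[[[0,0,0,0,0.24],[0,0,0,0,0.23],[0,0,0,0,0.21],[0,0,0,0,0.1],[0,0,0,0,0.1]]]' --squeeze 4

```text
time_s: 17.47
ee_pos: [506.4, 300.8, 182.3]
ee_rot: [180.0, -0.0, -1.7]
force: [0.7, -0.5, 0.1]
gripper_width: 19.9
gripper_force: 4.0
```

```bash
python3 - <<'E'
from h import *
np.set_printoptions(precision=1,suppress=True)
t0=env.state()['time_s']
for i in range(7):
    log(3);s=env.state();print(s['time_s'],s['ee_pos'],tk(s['ee_pos']),s['force'],json.load(open('log.json'))[-1][1])
fit(t0);fit(t0,2.2)
E
```

```text
17.6167 [506.3 300.8 182.3] [497.1 315.8] [-0.4 -0.2 -0.8] 312.6
17.7667 [506.4 300.8 182.3] [497.1 315.9] [-0.2 -1.   0.4] 312.4
17.9167 [506.4 300.8 182.3] [497.1 315.9] [ 0.9 -0.1 -0.1] 313.1
18.0667 [506.4 300.8 182.3] [497.1 315.9] [-0.3 -0.2 -0.9] 313.9
18.2167 [506.4 300.8 182.3] [497.1 315.9] [-0.8  0.1 -1.1] 315.0
18.3667 [506.4 300.8 182.3] [497.1 315.9] [ 0.5  0.4 -0.3] 316.1
18.5167 [506.4 300.8 182.3] [497.1 315.9] [ 0.   0.2 -0.3] 316.8
res 0.07 T 1.85 amp 2.25 tpeak(mod T) 0.09 centre 314.7 tcp 315.9 t 18.4667
res 0.10 T 2.20 amp 2.58 tpeak(mod T) 1.14 centre 315.1 tcp 315.9 t 18.4667
```

```bash
python3 - <<'E'
from h import *
log(7);fit(17.4);fit(17.4,2.2);s=env.state();print(s['time_s'],s['force'],np.array(json.load(open('log.json')))[-7:,:2].round(2).tolist())
E
```

```text
res 0.08 T 2.00 amp 2.36 tpeak(mod T) 0.65 centre 314.8 tcp 315.9 t 18.8167
res 0.13 T 2.20 amp 2.38 tpeak(mod T) 1.10 centre 314.8 tcp 315.9 t 18.8167
18.8667 [-0.60078224 -0.34872806 -0.38041933] [[18.52, 316.9], [18.57, 317.1], [18.62, 317.1], [18.67, 317.2], [18.72, 317.1], [18.77, 317.1], [18.82, 316.9]]
```

Request:
send_rows --steps '[[[0,0,0,0,0.1],[0,0,0,0,0.1],[0,0,0,0,0.1],[0,0,0,0,0.1],[0,0,0,0,0.1]]]'

```text
time_s: 19.28
ee_pos: [506.4, 300.8, 182.3]
ee_rot: [180.0, 0.0, -1.7]
force: [0.3, -0.9, -1.0]
gripper_width: 20.0
gripper_force: 4.0
```

Request:
send_rows --steps '[[[0,0,0,0,0.1],[0,0,0,0,0.1],[0,0,0,0,0.1],[0,0.03,0,0,0.1],[0,0,0,0,0.1]]]'

```text
time_s: 19.7
ee_pos: [506.3, 299.4, 182.3]
ee_rot: [180.0, 0.0, -1.7]
force: [0.2, -0.2, -0.3]
gripper_width: 19.8
gripper_force: 4.0
```

Request:
send_rows --steps '[[[0,0,0,0,0.1],[0,0,0,0,0.1],[0,0,0,0,0.1],[0,0,0,0,0.1],[0,0,0,0,0.1]]]'

```text
time_s: 20.12
ee_pos: [506.3, 299.6, 182.3]
ee_rot: [180.0, 0.0, -1.7]
force: [-0.7, -0.5, -1.0]
gripper_width: 20.2
gripper_force: 4.0
```

Request:
send_rows --steps '[[[0,0,0,0,0.1],[0,0,0,0,0.1],[0,0,0,0,0.1],[0,0,0,0,0.1],[0,0,0,0,0.1]]]'

```text
time_s: 20.53
ee_pos: [506.4, 299.6, 182.3]
ee_rot: [180.0, 0.0, -1.7]
force: [0.3, -1.1, -0.4]
gripper_width: 20.0
gripper_force: 4.0
```

Request:
send_rows --steps '[[[0,-0.03,0,0,0.1],[0,0,0,0,0.1],[0,0,0,0,0.1]]]'

```text
time_s: 20.78
ee_pos: [506.4, 300.9, 182.3]
ee_rot: [180.0, -0.0, -1.7]
force: [0.0, -0.4, -1.2]
gripper_width: 19.7
gripper_force: 4.0
```

```bash
cat >> h.py <<'E'
def ring(f):
    C=cloud(f);z=C[190:250,262:330];k=(z[...,2]>100)&(z[...,2]<150)
    c=big(cv2.morphologyEx(np.uint8(k)*255,cv2.MORPH_OPEN,np.ones((3,3))))
    h=cv2.convexHull(np.vstack(c[:3]))+[262,190];e=cv2.fitEllipse(h);return tk(ray(f,*e[0],135)),np.round(e[1],1)
E
python3 - <<'E'
from h import *
t0=env.state()['time_s']
f=log(10);fit(t0,2.03);s=env.state();print(s['time_s'],s['force'],s['ee_pos'],np.array(json.load(open('log.json')))[-10:,:2].round(2).tolist(),ring(f))
E
```

```text
res 0.05 T 2.03 amp 0.52 tpeak(mod T) 1.18 centre 315.4 tcp 315.9 t 21.2333
21.2833 [ 0.04494699  0.08960004 -1.48677132] [506.36620218 300.81662323 182.30302562] [[20.78, 315.1], [20.83, 315.2], [20.88, 315.3], [20.93, 315.4], [20.98, 315.4], [21.03, 315.6], [21.08, 315.5], [21.13, 315.6], [21.18, 315.8], [21.23, 315.8]] (array([643.2, 316.2]), array([48.8, 49. ]))
```

Request:
send_rows --steps '[[[0,0,0,0,0.1],[0,0,0,0,0.1],[0,0,0,0,0.1]]]'

```text
time_s: 21.53
ee_pos: [506.4, 300.9, 182.3]
ee_rot: [180.0, -0.0, -1.7]
force: [-1.0, 0.7, -2.1]
gripper_width: 19.8
gripper_force: 4.0
```

```bash
python3 - <<'E'
from h import *
log(4)
E
```

Request:
send_rows --steps '[[[0,0,0,0,0.1],[0,0,0,0,0.1]]]'

```text
time_s: 21.9
ee_pos: [506.4, 300.8, 182.3]
ee_rot: [180.0, -0.0, -1.7]
force: [0.2, -0.4, -0.6]
gripper_width: 19.7
gripper_force: 4.0
```

```bash
python3 - <<'E'
from h import *
log(4);fit(20.7);fit(20.7,2.03);s=env.state();print(s['time_s'],s['force'],np.array(json.load(open('log.json')))[-8:,:2].round(2).tolist())
E
```

```text
res 0.06 T 1.95 amp 0.74 tpeak(mod T) 1.74 centre 315.0 tcp 315.9 t 22.05
res 0.06 T 2.03 amp 0.76 tpeak(mod T) 0.94 centre 314.9 tcp 315.9 t 22.05
22.1 [-1.34850059 -0.20578783 -2.06958011] [[21.53, 315.4], [21.58, 315.3], [21.63, 315.2], [21.68, 315.1], [21.9, 314.6], [21.95, 314.4], [22.0, 314.4], [22.05, 314.4]]
```

Request:
send_rows --steps '[[[0,0,0.002,0,0.1],[0,0,0,0,0.1],[0,0,0,0,0.1],[0,0,0,0,0.1],[0,0,0,0,0.1]]]'

```text
time_s: 22.52
ee_pos: [506.4, 300.8, 182.3]
ee_rot: [180.0, -0.0, -1.7]
force: [-0.4, 0.7, -0.4]
gripper_width: 19.6
gripper_force: 4.0
```

Request:
send_rows --steps '[[[0,0,0,0,0.1],[0,0,0,0,0.1],[0,0,0,0,0.1],[0,0,0,0,0.1],[0,0,0,0,0.1]]]'

```text
time_s: 22.93
ee_pos: [506.4, 300.8, 182.3]
ee_rot: [180.0, -0.0, -1.7]
force: [0.4, -0.8, -0.9]
gripper_width: 19.8
gripper_force: 4.0
```

Request:
send_rows --steps '[[[0,0,0,0,0.1],[0,0,0,0,0.1],[0,0,0,0,0.1],[0,0,0,0,0.1],[0,-0.01,0,0,0.1]]]'

```text
time_s: 23.35
ee_pos: [506.4, 301.2, 182.3]
ee_rot: [180.0, -0.0, -1.7]
force: [-0.4, 0.4, -0.2]
gripper_width: 19.7
gripper_force: 4.0
```

Request:
send_rows --steps '[[[0,0,0,0,0.1],[0,0,0,0,0.1],[0,0,0,0,0.1],[0,0,0,0,0.1],[0,0,0,0,0.1]]]'

```text
time_s: 23.77
ee_pos: [506.4, 301.2, 182.3]
ee_rot: [180.0, -0.0, -1.7]
force: [0.3, 0.2, -0.5]
gripper_width: 20.1
gripper_force: 4.0
```

Request:
send_rows --steps '[[[0,0,0,0,0.1],[0,0,0,0,0.1],[0,0,0,0,0.1],[0,0,0,0,0.1],[0,0,0,0,0.1]]]'

```text
time_s: 24.18
ee_pos: [506.4, 301.3, 182.3]
ee_rot: [180.0, -0.0, -1.7]
force: [-0.1, -0.9, 0.0]
gripper_width: 19.7
gripper_force: 4.0
```

Request:
send_rows --steps '[[[0,0,0,0,0.1],[0,0.01,0,0,0.1],[0,0,0,0,0.1]]]'

```text
time_s: 24.43
ee_pos: [506.4, 300.8, 182.2]
ee_rot: [180.0, -0.0, -1.7]
force: [-0.2, -0.5, 0.8]
gripper_width: 19.8
gripper_force: 4.0
```

```bash
python3 - <<'E'
from h import *
log(4)
E
```

Request:
send_rows --steps '[[[0,0,0,0,0.1],[0,0,0,0,0.1],[0,0,0,0,0.1]]]'

```text
time_s: 24.88
ee_pos: [506.4, 300.8, 182.3]
ee_rot: [180.0, -0.0, -1.7]
force: [-0.2, 0.7, 1.3]
gripper_width: 20.0
gripper_force: 4.0
```

```bash
python3 - <<'E'
from h import *
log(4)
E
```

Request:
send_rows --steps '[[[0,0,0,0,0.1],[0,0,0,0,0.1],[0,0,0,0,0.1]]]'

```text
time_s: 25.33
ee_pos: [506.4, 300.8, 182.3]
ee_rot: [180.0, -0.0, -1.7]
force: [0.3, 0.0, 0.7]
gripper_width: 19.6
gripper_force: 4.0
```

```bash
python3 - <<'E'
from h import *
log(4);fit(24.2,2.03);s=env.state();print(s['time_s'],s['force'],np.array(json.load(open('log.json')))[-12:,:2].round(2).tolist())
E
```

```text
res 0.02 T 2.03 amp 0.15 tpeak(mod T) 1.86 centre 315.0 tcp 315.9 t 25.4833
25.5333 [-1.19301863  0.6663753   1.02629497] [[24.43, 315.1], [24.48, 315.1], [24.53, 315.1], [24.58, 315.1], [24.88, 314.9], [24.93, 314.9], [24.98, 314.9], [25.03, 314.9], [25.33, 314.9], [25.38, 314.9], [25.43, 314.9], [25.48, 314.9]]
```

Sway is down to about 0.15 mm, so I'll release.

Request:
send_rows --steps '[[[0,0,0,0,0.3],[0,0,0,0,0.5],[0,0,0,0,0.7],[0,0,0,0,0.8],[0,0,0,0,0.8]]]'

```text
time_s: 25.95
ee_pos: [506.3, 300.8, 182.2]
ee_rot: [180.0, 0.0, -1.7]
force: [-1.0, -0.7, 0.4]
gripper_width: 50.4
gripper_force: 0.0
```

```bash
cat >> h.py <<'E'
def chk():
    f=log(2);g=grab('scene');L=json.load(open('log.json'));s=env.state();print(round(s['time_s'],2),'car',L[-2][1],L[-1][1],'ring',ring(f),'yel',yel(g),s['gripper_width'].round(1),s['force'].round(1))
E
python3 -c "
from h import *
chk()"
```

```text
Traceback (most recent call last):
  File "h.py", line 78, in chk
    f=log(2);g=grab('scene');L=json.load(open('log.json'));s=env.state();print(round(s['time_s'],2),'car',L[-2][1],L[-1][1],'ring',ring(f),'yel',yel(g),s['gripper_width'].round(1),s['force'].round(1))
                                                                                                                                                        ^^^^^^^^^^^^^^^^^^^^^^^^
AttributeError: 'float' object has no attribute 'round'
```

Request:
send_rows --steps '[[[0,0,0,0,0.8],[0,0,0,0,0.8],[0,0,0,0,0.8],[0,0,0,0,0.8],[0,0,0,0,0.8]]]'

```text
time_s: 26.52
ee_pos: [506.4, 300.8, 182.2]
ee_rot: [180.0, 0.0, -1.7]
force: [-0.4, 0.4, 1.1]
gripper_width: 72.8
gripper_force: 0.0
```

```bash
python3 -c "
from h import *
chk()"
```

```text
Traceback (most recent call last):
  File "h.py", line 78, in chk
    f=log(2);g=grab('scene');L=json.load(open('log.json'));s=env.state();print(round(s['time_s'],2),'car',L[-2][1],L[-1][1],'ring',ring(f),'yel',yel(g),s['gripper_width'].round(1),s['force'].round(1))
                                                                                                                                                        ^^^^^^^^^^^^^^^^^^^^^^^^
AttributeError: 'float' object has no attribute 'round'
```

Request:
send_rows --steps '[[[0,0,0,0,0.8],[0,0,0,0,0.8],[0,0,0,0,0.8],[0,0,0,0,0.8],[0,0,0,0,0.8]]]'

```text
time_s: 27.08
ee_pos: [506.4, 300.8, 182.2]
ee_rot: [180.0, -0.0, -1.7]
force: [0.7, -0.5, -0.5]
gripper_width: 73.1
gripper_force: 0.0
```

```bash
python3 -c "
from h import *
chk()"
```

```text
Traceback (most recent call last):
  File "h.py", line 78, in chk
    f=log(2);g=grab('scene');L=json.load(open('log.json'));s=env.state();print(round(s['time_s'],2),'car',L[-2][1],L[-1][1],'ring',ring(f),'yel',yel(g),s['gripper_width'].round(1),s['force'].round(1))
                                                                                                                                                        ^^^^^^^^^^^^^^^^^^^^^^^^
AttributeError: 'float' object has no attribute 'round'
```

```bash
sed -i "s/s\['gripper_width'\].round(1)/s['gripper_width']/" h.py; python3 -c "
from h import *
print([l[:2] for l in json.load(open('log.json'))[-6:]]);chk()"
```

```text
[[25.95, 314.9], [26.0, 314.9], [26.5167, 314.8], [26.5667, 314.8], [27.0833, 314.8], [27.1333, 314.8]]
27.38 car 314.8 314.8 ring (array([643.2, 316. ]), array([48.8, 49. ])) yel [(np.float64(313.0), np.float64(475.4))] 73.26951177770593 [-0.1  0.1  0. ]
```

It hangs almost still, with the carriage moving 0.1 mm in 1.2 s. I'll lift the gripper clear and wait.

Request:
send_rows --steps '[[[0,0,-0.3,0,0.8],[0,0,-0.4,0,0.8],[0,0,-0.5,0,0.8],[0,0,-0.5,0,0.8],[0,0,-0.5,0,0.8]]]'

```text
time_s: 27.8
ee_pos: [506.2, 300.8, 271.1]
ee_rot: [180.0, 0.0, -1.7]
force: [-0.4, 1.2, 0.9]
gripper_width: 73.2
gripper_force: 0.0
```

Request:
send_rows --steps '[[[-0.5,0,-0.3,0,0.8],[-0.6,0,0,0,0.8],[-0.6,0,0,0,0.8],[-0.5,0,0,0,0.8],[-0.3,0,0,0,0.8]]]'

```text
time_s: 28.22
ee_pos: [404.5, 303.6, 282.5]
ee_rot: [-180.0, 0.0, -1.7]
force: [0.0, -0.1, -0.7]
gripper_width: 73.1
gripper_force: 0.0
```

```bash
python3 -c "
from h import *
chk()"
```

```text
28.37 car 314.5 314.5 ring (array([643.1, 316.1]), array([48.8, 49.2])) yel [(np.float64(313.0), np.float64(475.3))] 72.6935650101106 [ 0.7  0.3 -0.3]
```

Request:
send_rows --steps '[[[0,0,0,0,0.8],[0,0,0,0,0.8],[0,0,0,0,0.8],[0,0,0,0,0.8],[0,0,0,0,0.8]]]'

```text
time_s: 28.78
ee_pos: [406.9, 303.8, 281.9]
ee_rot: [180.0, 0.0, -1.7]
force: [-0.5, -0.5, -0.1]
gripper_width: 72.8
gripper_force: 0.0
```

Request:
send_rows --steps '[[[0,0,0,0,0.8],[0,0,0,0,0.8],[0,0,0,0,0.8],[0,0,0,0,0.8],[0,0,0,0,0.8]]]'

```text
time_s: 29.2
ee_pos: [406.4, 303.8, 282.2]
ee_rot: [180.0, -0.0, -1.7]
force: [1.2, -0.7, 0.4]
gripper_width: 72.7
gripper_force: 0.0
```

Request:
send_rows --steps '[[[0,0,0,0,0.8],[0,0,0,0,0.8],[0,0,0,0,0.8],[0,0,0,0,0.8],[0,0,0,0,0.8]]]'

```text
time_s: 29.62
ee_pos: [406.4, 303.8, 282.2]
ee_rot: [180.0, -0.0, -1.7]
force: [-0.6, 0.4, -1.2]
gripper_width: 72.9
gripper_force: 0.0
```

Request:
send_rows --steps '[[[0,0,0,0,0.8],[0,0,0,0,0.8],[0,0,0,0,0.8],[0,0,0,0,0.8],[0,0,0,0,0.8]]]'

```text
time_s: 30.03
ee_pos: [406.4, 303.8, 282.2]
ee_rot: [180.0, 0.0, -1.7]
force: [-0.0, -0.1, -0.4]
gripper_width: 72.7
gripper_force: 0.0
```

```bash
python3 -c "
from h import *
chk()"
```

```text
30.18 car 314.4 314.4 ring (array([643. , 315.9]), array([48.8, 49.2])) yel [(np.float64(312.7), np.float64(475.5))] 73.02112138678125 [ 0.6 -0.8  0.2]
```

Request:
send_rows --steps '[[[0,0,0,0,0.8],[0,0,0,0,0.8],[0,0,0,0,0.8],[0,0,0,0,0.8],[0,0,0,0,0.8]]]'

```text
time_s: 30.6
ee_pos: [406.4, 303.8, 282.2]
ee_rot: [180.0, -0.0, -1.7]
force: [-0.3, 0.7, 0.2]
gripper_width: 72.7
gripper_force: 0.0
```

Request:
send_rows --steps '[[[0,0,0,0,0.8],[0,0,0,0,0.8],[0,0,0,0,0.8],[0,0,0,0,0.8],[0,0,0,0,0.8]]]'

```text
time_s: 31.02
ee_pos: [406.4, 303.8, 282.2]
ee_rot: [180.0, 0.0, -1.7]
force: [0.2, -0.4, -0.2]
gripper_width: 73.1
gripper_force: 0.0
```

Request:
send_rows --steps '[[[0,0,0,0,0.8],[0,0,0,0,0.8],[0,0,0,0,0.8],[0,0,0,0,0.8],[0,0,0,0,0.8]]]'

```text
time_s: 31.43
ee_pos: [406.4, 303.8, 282.2]
ee_rot: [180.0, -0.0, -1.7]
force: [-0.3, 0.4, -0.6]
gripper_width: 73.0
gripper_force: 0.0
```

Request:
send_rows --steps '[[[0,0,0,0,0.8],[0,0,0,0,0.8],[0,0,0,0,0.8],[0,0,0,0,0.8],[0,0,0,0,0.8]]]'

```text
time_s: 31.85
ee_pos: [406.4, 303.8, 282.2]
ee_rot: [180.0, -0.0, -1.7]
force: [0.3, -0.1, 0.3]
gripper_width: 73.2
gripper_force: 0.0
```

Request:
send_rows --steps '[[[0,0,0,0,0.8],[0,0,0,0,0.8],[0,0,0,0,0.8],[0,0,0,0,0.8],[0,0,0,0,0.8]]]'

```text
time_s: 32.27
ee_pos: [406.4, 303.8, 282.2]
ee_rot: [180.0, 0.0, -1.7]
force: [0.3, 0.4, 1.0]
gripper_width: 73.0
gripper_force: 0.0
```

Request:
send_rows --steps '[[[0,0,0,0,0.8],[0,0,0,0,0.8],[0,0,0,0,0.8],[0,0,0,0,0.8],[0,0,0,0,0.8]]]'

```text
time_s: 32.68
ee_pos: [406.4, 303.8, 282.2]
ee_rot: [180.0, -0.0, -1.7]
force: [-0.3, -0.1, -0.2]
gripper_width: 72.8
gripper_force: 0.0
```

```bash
python3 -c "
from h import *
chk();f=grab('scene');save(f,'pics/end.png');t=grab('top');save(t,'pics/endtop.png')
m=mask(t,(4,60,60),(24,255,255),(272,195,318,246));c=big(m)[0];print('spec via lens',cv2.minEnclosingCircle(c))"
```

```text
32.83 car 314.4 314.3 ring (array([643. , 315.7]), array([48.9, 49.2])) yel [(np.float64(312.4), np.float64(475.6))] 72.9811730242255 [-1.  -0.4  1. ]
spec via lens ((293.9029846191406, 221.82835388183594), 12.234504699707031)
```

View pics/end.png

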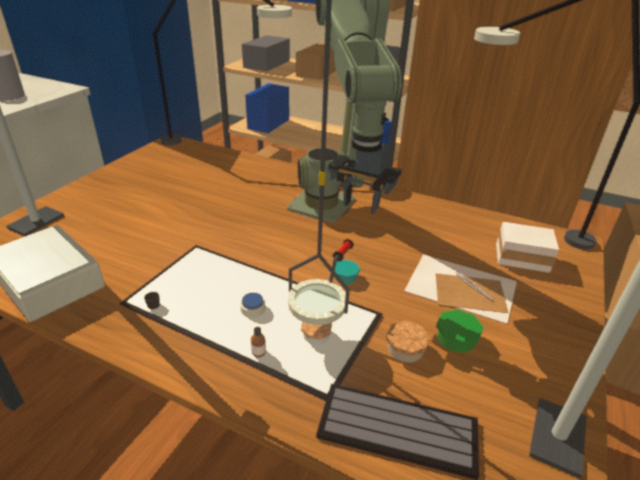

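The gripper is clear. The lens hangs at (318,303) above the tan specimen, drifting about 0.1 mm/s, more than 7 s after release. I'll hand it in.

```bash
python3 -c "
from h import *
print(env.job_done())"
```

```text
the job is handed in; nothing more can be done
None
```

The job is handed in: the magnifier hung free for over 7 s, measured within about 0.5 mm of the small tan specimen's centre along the track, with no visible swing and about 0.1 mm/s of drift, and nothing else was moved.

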